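# Lower the projector riser and slide the projector across

### The arm

A 6-joint arm with a two-finger parallel gripper is mounted at the origin on the work surface. World frame = base frame: x ahead of the robot, y to its left, z up, the work surface at z = 0. Lengths are in m, angles in rad, forces in N, time in s.
With the tool pointing down it reaches from about 0.225 to 0.875 m from the base axis. Payload 3.4 kg.
Tool frame: the origin (TCP) lies at the very end of the fingers, on their centre line; the grasp point (between the pads) lies 19 mm behind it (manip.grasp_offset is the distance from the TCP to the grasp point, in m); x points along the fingers, y is the direction in which the jaws open and shut, and the axes are right-handed (so a half turn about x gives the same grasp; the last joint's range is limited). The gripper opens to 85 mm and grips with 20 to 120 N. Pads are 22 mm wide; open, the fingers measure 114 mm over their backs; the gripper's body (76 mm by 85 mm) begins 54 mm behind the grasp point. The pads swing forward as they close: fully open they stand 13 mm farther back than shut.
Start: joints at [-1.269, 0.276, 1.505, -0, 1.361, -0.121], TCP at [0.236, -0.524, 0.231] pointing down, gripper open.
Joint ranges: [-2.89, 2.89], [-0.75, 2.08], [0.22, 2.7], [-1.18, 4.32], [0.11, 2.71], [-2.7, 2.7]. Speed limits (rad/s): [2.57, 2.57, 3.14, 3.14, 3.14, 3.14].

### API

Orientations are given as a unit quaternion [w, x, y, z].
In Python, from rig import manip gives the robot as it stands.
- The arm moves only by the tool step_arm, never from a script. Its argument "increments" is a list of rows, each an object with "grip": the opening, from 0 (shut) to 1 (fully open); "delta_pos": the shift along the world's x, y, z in m, a list of three; "twist": the turn about the world's z in degrees. A call has 1 to 10 rows; each row shifts and turns the commanded pose from where the row before left it; what a row does not reach is not made up. A row lasts 1/12 s, in which the tool goes at most 41.7 mm and 7.16 degrees, less where a joint would pass 70% of its speed; a pose out of reach is approached as far as the arm can. A call with a gripper value outside its range is refused whole. The fingers move at their own pace and stop on an object; "force" is the grip in N (left out, the last holds). Time passes only in rows, so rows that do not move let the fingers close. It gives the time, the measured TCP pose, the force and the opening at its end, in the units of the state.
- manip.get_state(): the state, without advancing time (a new reading comes with each control period).
- manip.get_image(name): name is "scene" or "top"; returns a dict with "img" (400x640x3 uint8, red, green, blue), "fx", "fy", "cx", "cy" (pixels), "rvec" (rotation vector, rad) and "tvec" (3), from world to camera coordinates, as OpenCV has them. Camera axes: x right, y down, z forward; pixel columns grow to the right and rows downward; lengths in m; the calibration is good to about 2 mm. A picture is of the moment at which its call begins. There is no depth.
- manip.sign_off(): hands the job in, once; it reports no verdict.
The state is a dict: "clock": time; "qpos": joint angles; "qd": joint speeds; "effort": joint torques, N m; "position": TCP position; "ee_rot": TCP orientation; "contact_force": force on the tool from outside, world axes, zero at the start; "moment": the same for the moment, N m; "width": finger opening in m.
Only numpy, scipy, OpenCV 4.12 (cv2) and the standard library are available. Lean on these libraries where they do the work, as an engineer would, in place of code of your own. Each camera call takes 0.05 s, during which the arm holds its last target. There are 200 camera calls.

### The job

Crack the riser's release lever open just a little, so that the tray with the projector sinks slowly (never faster than about 3 cm a second, and do not push the tray down), and let the lever spring shut when the tray is level with the shelf beside it, to within 5 mm; once past, it cannot be raised. Then slide the projector gently across from the tray onto the shelf, fully home against the end stop, and leave it there with the tray still level. Be gentle with the lever and the projector (no hard pushes, well under 25 N), and leave the other things on the table where they are.

Things in the scene. Friction and masses are not known exactly. Their poses are not given: they have to be found in the camera images.
- riser: Fixed projector riser: grey steel base housing (130 x 165 x 75 mm high) on a dark plate. Origin on the table under the tray's centre; z up; the shelf lies towards its -y, the release lever towards its +y; yaw up to 0.3 rad either way. Tray, shelf and channel are in line along its y. The tray's top starts 172 mm above the table, 32 to 54 mm above the shelf's.
- ram (a joint): Height of the ram that carries the tray, m: 0 at the start (top), negative as it sinks, bottoms at -0.082. It only sinks, damped. It stays while the valve is shut; past a cracking point that depends on the load (0.15 to 0.32 rad) it sinks, by 0.6 to 0.9 mm/s faster for each further 0.001 rad (50 to 110 mm/s when quite free).
- tray: Bare aluminium tray on the ram, 128 (x) x 120 (y) x 8 mm, axes as the riser's. Origin: centre of its top surface; level with the shelf when at the same height as shelf_home. Side rails 8 mm high along its +-x edges (108 mm apart inside), both y ends open; 4 mm gap to the shelf's lip at y = -60 mm.
- valve (a joint): Turn of the release valve, rad: 0 = shut, its rest against a stop. Pushing the lever's post towards the riser's +x (clockwise from above) opens it, to 0.6 rad at most; a spring shuts it whenever the lever is let go. The push at the post rises from about 5 N just off the stop to about 14 N at 0.33 rad.
- lever: Release lever, dark steel bar 14 mm wide, its top 91 mm above the table, reaching from the spindle (riser x 0, y +78 mm) 100 mm towards the riser's +y when shut, with an upright round black post (15 mm dia) at its end, top 130 mm above the table. Origin: spindle axis at table height; its y points along the arm.
- lever_post (a point): A point on the axis of the lever's upright post, 10 mm below its top (120 mm above the table), 100 mm from the spindle axis.
- projector: Compact white projector, square box 100 x 100 x 48 mm on two round-ended runners (8 mm, along y), round lens on its +x face, 0.3 to 0.9 kg (hidden); starts on the tray. Origin: centre of its underside, axes about as the riser's. It slides on tray and shelf (friction about 0.6).
- shelf_home (a point): Point on the top of the bare aluminium shelf (118 to 140 mm above the table, on four legs) where the projector's underside centre is when it touches the end stop: riser x 0, y -134 mm. The shelf's channel is 114 mm wide, side rails 8 mm high, along riser y from -64 mm (sloping lead-in, 6 mm over 19 mm) to the stop's face at -184 mm (22 mm high). Axes as the riser's.
- mouse: White computer mouse, 60 x 105 x 26 mm, a bystander. Origin under its centre.
- mug: White mug, 80 mm dia, 90 mm high, a bystander. Origin under its centre.
- stapler: Black stapler, 130 x 36 x 38 mm, a bystander. Origin under its centre.
- notes: Block of note paper, 76 x 76 x 30 mm, a bystander. Origin under its centre.
- remote: Black remote control, 42 x 125 x 16 mm, a bystander. Origin under its centre.
- glasses_case: Grey glasses case, 62 x 160 x 36 mm, a bystander. Origin under its centre.
There are look-alikes about, which are no part of the job. What is shaped like the projector but pink or purple is not meant.

How it is judged:
On the way:
1. the tray has been let down level with the shelf (within 5 mm) and the lever let go, the projector still on the tray (z of tray in the frame of shelf_home between -0.005 and 0.005 m and value of joint valve below 0.06 rad and velocity of joint ram above -0.003 m/s and y of projector in the frame of riser above -0.03 m), for 0.3 s.
At the end, for the whole second after the job is handed in: The tray is level with the shelf (within 6 mm) and the valve is shut (below 0.06 rad); the projector stands flat and at rest on the shelf, within 10 mm of its centre line and within 6 mm of the end stop (z of tray in the frame of shelf_home between -0.006 and 0.006 m and value of joint valve below 0.06 rad and y of projector in the frame of shelf_home below 0.006 m and x of projector in the frame of shelf_home between -0.01 and 0.01 m and z of projector in the frame of shelf_home between -0.004 and 0.004 m and angle between projector's own z axis and vertical below 0.05 rad and linear speed of projector below 0.01 m/s); the robot touches nothing.
It fails at once if the tray sinks faster than 40 mm/s (velocity of joint ram below -0.04 m/s).
It fails at once if the tray is pushed by the robot (more than 8 N) (contact force between any of the fingers, the arm and tray above 8 N).
It fails at once if the lever or the projector is pushed or squeezed harder than 25 N (contact force between any of the fingers, the arm and lever above 25 N or contact force between any of the fingers, the arm and projector above 25 N).
It fails at once if the projector tips (over 0.25 rad) (angle between projector's own z axis and vertical above 0.25 rad).
It fails at once if another thing on the table is moved (over 30 mm) (distance of any of mouse, mug, stapler, notes, remote, glasses_case from where it was at the start of the episode above 0.03 m).
It also fails if it takes over 69 s, if anything falls off the work surface, if the arm or the gripper's body presses on something with over 40 N, if the wrist force passes 120 N, or if a joint passes its speed limit or range.

## Working session

There is one attempt and no reset: what is moved stays moved. The work goes in short steps, Python scripts to look and compute and a tool call to move; the robot and the scene stay as the last step left them, time stands still between calls to the robot, and variables do not carry over. Pictures are saved under pics/ and viewed, about 8 in all and at most 12, crops included, and the job is handed in when it is done.

Besides the shell and the picture viewer there is one more tool, called after "Emit:" in YAML: its name, and indented under it one key for each argument. step_arm: Moves the arm, as the interface text tells. Its arguments: {"type":"object","properties":{"increments":{"type":"array"},"force":{"type":"number"}},"required":["increments"]}

```bash
ls; mkdir -p pics; cat > h.py <<'E'
import numpy as np, cv2
from rig import manip
def shot(name,fn=None):
    d=manip.get_image(name)
    if fn: cv2.imwrite('pics/'+fn,cv2.cvtColor(d['img'],cv2.COLOR_RGB2BGR))
    return d
def K(d): return np.array([[d['fx'],0,d['cx']],[0,d['fy'],d['cy']],[0,0,1.]])
def ray(d,uv):
    R=cv2.Rodrigues(np.array(d['rvec'],float))[0]; t=np.array(d['tvec'],float).ravel()
    c=-R.T@t; v=R.T@np.linalg.inv(K(d))@np.array([uv[0],uv[1],1.]); return c,v/np.linalg.norm(v)
def plane(d,uv,z):
    c,v=ray(d,uv); return c+v*(z-c[2])/v[2]
def tri(d1,p1,d2,p2):
    c1,v1=ray(d1,p1);c2,v2=ray(d2,p2)
    s=np.linalg.lstsq(np.c_[v1,-v2],c2-c1,rcond=None)[0]
    a=c1+v1*s[0];b=c2+v2*s[1]; return (a+b)/2,np.linalg.norm(a-b)
def proj(d,P):
    return cv2.projectPoints(np.array(P,float).reshape(-1,1,3),np.array(d['rvec'],float),np.array(d['tvec'],float),K(d),None)[0][:,0]
E
python3 - <<'E'
from h import *
for n in('scene','top'):
    d=shot(n,n+'0.png'); print(n,d['fx'],d['cx'],d['cy'],ray(d,(320,200)))
print(manip.get_state())
E
```

```text
pics
scene 485.83104365475555 328.5510180881648 199.62703384663646 (array([ 0.90288851, -0.42534289,  1.01056147]), array([-0.36602738,  0.4145161 , -0.83318687]))
top 361.8815034361529 324.49374636786763 204.2752767335735 (array([0.34288065, 0.0338154 , 0.97939396]), array([ 0.20716202,  0.00798449, -0.97827406]))
{'clock': 0.1, 'qpos': array([-1.26900875e+00,  2.76549934e-01,  1.50601042e+00,  2.45398595e-05,
        1.36072346e+00, -1.21003604e-01]), 'qd': array([-0.0019982 , -0.00064791, -0.00227012,  0.00016929,  0.00043897,
        0.00149973]), 'effort': array([ 1.27292624e-03, -4.17699051e+01, -2.46405065e+01, -2.17015263e-04,
        5.84628011e-03, -5.37417257e-07]), 'position': array([ 0.23578491, -0.5239094 ,  0.23051431]), 'ee_rot': array([-0.14777035, -0.69132051, -0.14896283,  0.69141156]), 'contact_force': array([-1.08730924,  0.87256888, -0.31839877]), 'moment': array([ 0.0431135 , -0.00838245,  0.02296651]), 'width': 0.08513187711598118}
```

View pics/scene0.png

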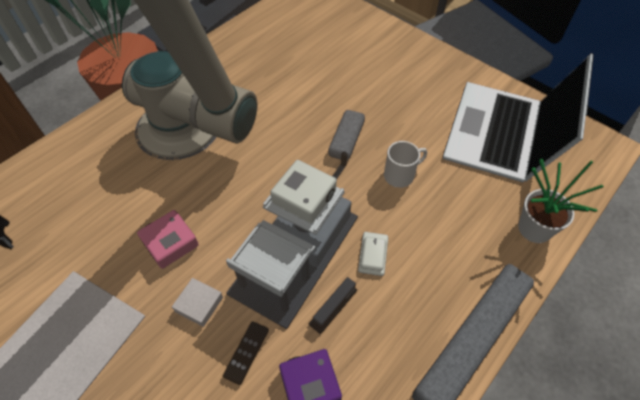

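View pics/top0.png

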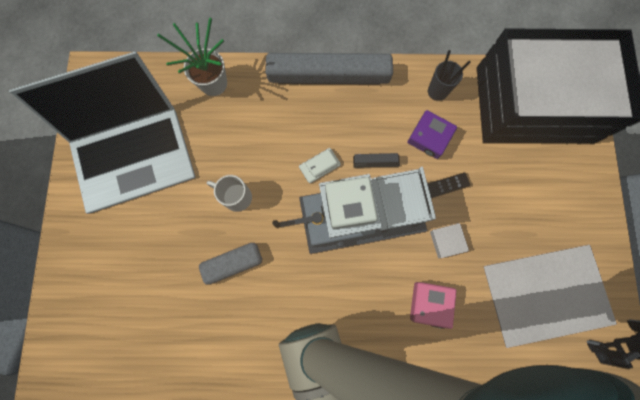

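The riser is near top-view (350,205), with the shelf at (405,198) and the lever post at about (276,223). I'll enlarge both views to measure them.

```bash
python3 - <<'E'
import cv2
a=cv2.imread('pics/top0.png')[155:265,255:455]; b=cv2.imread('pics/scene0.png')[130:330,215:415]
cv2.imwrite('pics/t_crop.png',cv2.resize(a,None,fx=4,fy=4,interpolation=cv2.INTER_CUBIC))
cv2.imwrite('pics/s_crop.png',cv2.resize(b,None,fx=3,fy=3,interpolation=cv2.INTER_CUBIC))
E
```

```text
(no output)
```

View pics/t_crop.png

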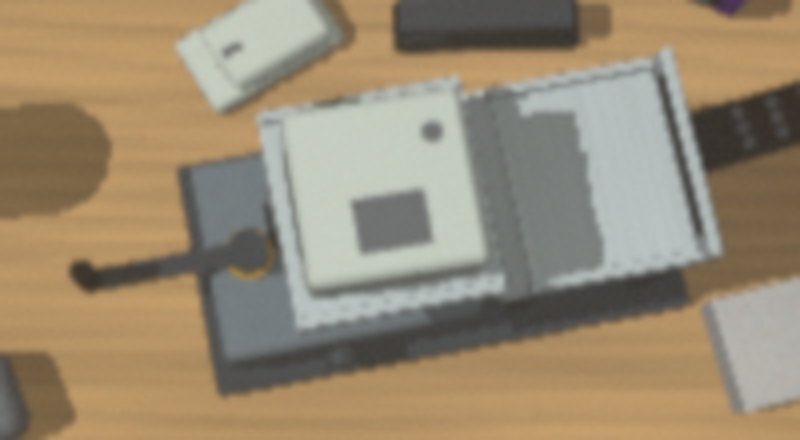

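View pics/s_crop.png

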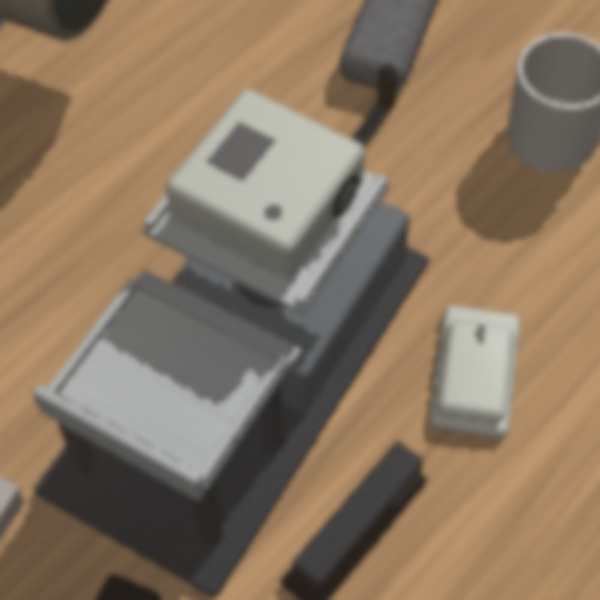

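```bash
cat > m.py <<'E'
from h import *
T=shot('top');S=shot('scene')
t=lambda u,v:(255+(u+.5)/4-.5,155+(v+.5)/4-.5)
s=lambda u,v:(215+(u+.5)/3-.5,130+(v+.5)/3-.5)
pts=dict(P_pp=((281,115),(365,150)),P_pm=((460,92),(290,250)),P_mm=((488,262),(170,187)),P_mp=((310,290),(248,90)),
 stop_p=((663,50),(200,490)),stop_m=((718,250),(38,393)),lip_m=((508,298),(145,275)),lip_p=((485,92),(298,350)),post=((80,270),(388,72)))
R={}
for k,(a,b) in pts.items():
    R[k],e=tri(T,t(*a),S,s(*b)); print(k,R[k].round(4),'err',round(e,4))
c=np.mean([R[k] for k in R if k[0]=='P'],0); print('proj c',c)
ax=(R['P_pp']+R['P_mp']-R['P_pm']-R['P_mm']);print('yaw proj',np.arctan2(-ax[0],ax[1]))
v=R['stop_p']-R['stop_m'];print('yaw stop',np.arctan2(v[1],v[0]),np.linalg.norm(v))
E
python3 m.py
```

```text
P_pp [0.5434 0.0304 0.2116] err 0.0019
P_pm [ 0.5581 -0.0656  0.2138] err 0.0073
P_mm [ 0.4641 -0.0796  0.2105] err 0.006
P_mp [0.4478 0.0153 0.2107] err 0.0041
stop_p [ 0.6047 -0.2009  0.1382] err 0.0027
stop_m [ 0.4809 -0.2246  0.147 ] err 0.0033
lip_m [ 0.4557 -0.1054  0.1204] err 0.004
lip_p [ 0.5811 -0.0887  0.1379] err 0.0128
post [0.4696 0.1489 0.1255] err 0.0012
proj c [ 0.50335343 -0.02485897  0.21166481]
yaw proj 0.16128857978950498
yaw stop 0.18870591067164283 0.1263822516251234
```

```bash
cat >> m.py <<'E'
print('---')
def yawx(a,b): v=b-a; return round(float(np.arctan2(v[1],v[0])),3)
pl=lambda u,v,z:plane(T,t(u,v),z)
a,b=pl(225,390,.008),pl(688,300,.008); print('plate',a,b,yawx(b,a)-np.pi/2)
a,b=pl(250,252,.091),pl(80,270,.13); print('lever',a,b,yawx(a,b)-np.pi/2,np.linalg.norm((b-a)[:2]))
a,b=pl(718,250,.143),pl(663,50,.143); print('stop',a,b,yawx(a,b))
a,b=pl(300,325,.180),pl(260,118,.180); print('tray +y end',a,b,yawx(a,b),np.linalg.norm(b-a))
q=manip.get_state()['ee_rot']
from scipy.spatial.transform import Rotation as Ro
print(Ro.from_quat(np.r_[q[1:],q[0]]).as_matrix().round(3))
E
python3 m.py | sed -n '/---/,$p'
```

```text
---
plate [0.40639341 0.06507522 0.008     ] [ 0.46837761 -0.24709475  0.008     ] 0.19620367320510335
lever [0.4862068  0.04789536 0.091     ] [0.46857591 0.1478267  0.13      ] 0.17420367320510355 0.10147473110401764
stop [ 0.48050614 -0.22715846  0.143     ] [ 0.60236007 -0.20065138  0.143     ] 0.214
tray +y end [0.4310975  0.01846027 0.18      ] [0.54911458 0.04145338 0.18      ] 0.192 0.12023607973092267
[[-0.     0.41  -0.912]
 [ 0.001 -0.912 -0.41 ]
 [-1.    -0.001 -0.   ]]
```

Emit:
step_arm:
  increments:
    - {"grip": 0,"delta_pos": [0.021,0.027,0.002],"twist": 5.5}
    - {"grip": 0,"delta_pos": [0.021,0.027,0.002],"twist": 5.5}
    - {"grip": 0,"delta_pos": [0.021,0.027,0.002],"twist": 5.5}
    - {"grip": 0,"delta_pos": [0.021,0.027,0.002],"twist": 5.5}
    - {"grip": 0,"delta_pos": [0.021,0.027,0.002],"twist": 5.5}
    - {"grip": 0,"delta_pos": [0.021,0.027,0.002],"twist": 5.5}
    - {"grip": 0,"delta_pos": [0.021,0.027,0.002],"twist": 5.5}
    - {"grip": 0,"delta_pos": [0.021,0.027,0],"twist": 5.5}
    - {"grip": 0,"delta_pos": [0.021,0.027,0],"twist": 5.5}
    - {"grip": 0,"delta_pos": [0.021,0.027,0],"twist": 5.5}

```text
clock: 1.13
position: [0.4467, -0.2529, 0.2455]
ee_rot: [0.452, 0.544, 0.452, -0.544]
contact_force: [0.3, -0.8, 0.5]
width: 0.0006
```

Emit:
step_arm:
  increments:
    - {"grip": 0,"delta_pos": [0.021,0.027,0],"twist": 5.5}
    - {"grip": 0,"delta_pos": [0.021,0.027,0],"twist": 5.5}
    - {"grip": 0,"delta_pos": [0.021,0.027,0],"twist": 5.5}
    - {"grip": 0,"delta_pos": [0.021,0.027,0],"twist": 5.5}
    - {"grip": 0,"delta_pos": [0,0,0],"twist": 0}
    - {"grip": 0,"delta_pos": [0,0,0],"twist": 0}

```text
clock: 1.63
position: [0.5306, -0.1449, 0.2451]
ee_rot: [0.547, 0.448, 0.547, -0.448]
contact_force: [-1.2, -0.4, -0.8]
width: 0.0002
```

Emit:
step_arm:
  increments:
    - {"grip": 0,"delta_pos": [0,-0.005,-0.03],"twist": 0}
    - {"grip": 0,"delta_pos": [0,0,-0.03],"twist": 0}
    - {"grip": 0,"delta_pos": [0,0,-0.025],"twist": 0}
    - {"grip": 0,"delta_pos": [0,0,-0.015],"twist": 0}
    - {"grip": 0,"delta_pos": [0,0,-0.002],"twist": 0}
    - {"grip": 0,"delta_pos": [0,0,0],"twist": 0}
    - {"grip": 0,"delta_pos": [0,0,0],"twist": 0}

```text
clock: 2.22
position: [0.5303, -0.1524, 0.1443]
ee_rot: [0.547, 0.449, 0.546, -0.449]
contact_force: [0.7, -1.2, -0.0]
width: -0.0003
```

Emit:
step_arm:
  increments:
    - {"grip": 0,"delta_pos": [0,0,-0.002],"twist": 0}
    - {"grip": 0,"delta_pos": [0,0,0],"twist": 0}

```text
clock: 2.38
position: [0.5305, -0.1519, 0.1425]
ee_rot: [0.547, 0.449, 0.546, -0.449]
contact_force: [-0.1, -0.4, -0.5]
width: -0.0001
```

Emit:
step_arm:
  increments:
    - {"grip": 0,"delta_pos": [0,0,-0.002],"twist": 0}
    - {"grip": 0,"delta_pos": [0,0,-0.002],"twist": 0}
    - {"grip": 0,"delta_pos": [0,0,0],"twist": 0}

```text
clock: 2.63
position: [0.5298, -0.1513, 0.1373]
ee_rot: [0.546, 0.449, 0.547, -0.449]
contact_force: [0.2, -0.7, 0.2]
width: -0.0003
```

Emit:
step_arm:
  increments:
    - {"grip": 0,"delta_pos": [0,0,-0.002],"twist": 0}
    - {"grip": 0,"delta_pos": [0,0,0],"twist": 0}

```text
clock: 2.8
position: [0.5298, -0.1513, 0.135]
ee_rot: [0.546, 0.449, 0.547, -0.449]
contact_force: [0.1, -0.1, 0.8]
width: -0.0
```

Emit:
step_arm:
  increments:
    - {"grip": 0,"delta_pos": [0,0,-0.002],"twist": 0}
    - {"grip": 0,"delta_pos": [0,0,0],"twist": 0}

```text
clock: 2.97
position: [0.5298, -0.1513, 0.1329]
ee_rot: [0.546, 0.449, 0.547, -0.449]
contact_force: [0.7, -0.2, 0.0]
width: 0.0001
```

Emit:
step_arm:
  increments:
    - {"grip": 0,"delta_pos": [0,0,-0.002],"twist": 0}
    - {"grip": 0,"delta_pos": [0,0,0],"twist": 0}

```text
clock: 3.13
position: [0.5297, -0.1513, 0.131]
ee_rot: [0.546, 0.449, 0.547, -0.449]
contact_force: [-0.3, 0.7, 0.5]
width: -0.0003
```

Emit:
step_arm:
  increments:
    - {"grip": 0,"delta_pos": [0,0,-0.002],"twist": 0}
    - {"grip": 0,"delta_pos": [0,0,0],"twist": 0}

```text
clock: 3.3
position: [0.5301, -0.1514, 0.1304]
ee_rot: [0.547, 0.449, 0.546, -0.449]
contact_force: [-1.9, 0.1, 5.1]
width: -0.0001
```

Emit:
step_arm:
  increments:
    - {"grip": 0,"delta_pos": [0,0,-0.002],"twist": 0}
    - {"grip": 0,"delta_pos": [0,0,0],"twist": 0}

```text
clock: 3.47
position: [0.5301, -0.1514, 0.1303]
ee_rot: [0.547, 0.449, 0.546, -0.449]
contact_force: [-4.4, 1.3, 17.0]
width: -0.0003
```

Emit:
step_arm:
  increments:
    - {"grip": 0,"delta_pos": [0,0,0.03],"twist": 0}
    - {"grip": 0,"delta_pos": [0,0,0.035],"twist": 0}
    - {"grip": 0,"delta_pos": [0,0,0.035],"twist": 0}
    - {"grip": 0,"delta_pos": [0,0,0.03],"twist": 0}
    - {"grip": 0,"delta_pos": [-0.012,0.036,0],"twist": 0}
    - {"grip": 0,"delta_pos": [-0.012,0.036,0],"twist": 0}
    - {"grip": 0,"delta_pos": [-0.012,0.036,0],"twist": 0}
    - {"grip": 0,"delta_pos": [-0.012,0.036,0],"twist": 0}
    - {"grip": 0,"delta_pos": [-0.012,0.036,0],"twist": 0}
    - {"grip": 0,"delta_pos": [-0.012,0.036,0],"twist": 0}

```text
clock: 4.3
position: [0.457, 0.066, 0.2574]
ee_rot: [0.546, 0.449, 0.546, -0.449]
contact_force: [-0.0, 0.7, -0.6]
width: -0.0001
```

Emit:
step_arm:
  increments:
    - {"grip": 0,"delta_pos": [-0.012,0.036,0],"twist": 0}
    - {"grip": 0,"delta_pos": [-0.015,0.036,0],"twist": 0}
    - {"grip": 0,"delta_pos": [0,0.005,0],"twist": 0}
    - {"grip": 0,"delta_pos": [0,0,0],"twist": 0}
    - {"grip": 0,"delta_pos": [0,0,0],"twist": 0}

```text
clock: 4.72
position: [0.4311, 0.1415, 0.2574]
ee_rot: [0.547, 0.448, 0.546, -0.448]
contact_force: [-0.6, -0.0, -0.0]
width: -0.0004
```

Emit:
step_arm:
  increments:
    - {"grip": 0,"delta_pos": [0,0,-0.035],"twist": 0}
    - {"grip": 0,"delta_pos": [0,0,-0.035],"twist": 0}
    - {"grip": 0,"delta_pos": [0,0,-0.035],"twist": 0}
    - {"grip": 0,"delta_pos": [0,0,-0.03],"twist": 0}
    - {"grip": 0,"delta_pos": [0,0,-0.017],"twist": 0}
    - {"grip": 0,"delta_pos": [0,0,0],"twist": 0}
    - {"grip": 0,"delta_pos": [0,0,0],"twist": 0}

```text
clock: 5.3
position: [0.4313, 0.1402, 0.1048]
ee_rot: [0.546, 0.449, 0.546, -0.45]
contact_force: [-0.2, 0.4, 0.0]
width: -0.0
```

```bash
cat > track.py <<'E'
# drop of projector top (mm): match the top-face patch of start images, convert pixel shift to vertical drop
from h import *
import sys
def g(d): return cv2.cvtColor(d,cv2.COLOR_RGB2GRAY)
C=np.array([0.5034,-0.0249,0.216])
def drop(n,d):
    ref=g(cv2.cvtColor(cv2.imread('pics/%s0.png'%n),cv2.COLOR_BGR2RGB)); im=g(d['img'])
    best=None
    for dz in np.arange(0,.0801,.0005):
        # warp: affine of the 4 top corners (50 mm half side) moved down by dz -> start patch
        y=.185;ex=np.array([np.cos(y),np.sin(y),0])*.06;ey=np.array([-np.sin(y),np.cos(y),0])*.06
        P=np.array([C+a*ex+b*ey for a,b in((1,1),(1,-1),(-1,-1),(-1,1))])
        H=cv2.getPerspectiveTransform(proj(d,P-[0,0,dz]).astype('f4'),np.array([[0,0],[96,0],[96,96],[0,96]],'f4'))
        H0=cv2.getPerspectiveTransform(proj(d,P).astype('f4'),np.array([[0,0],[96,0],[96,96],[0,96]],'f4'))
        a=cv2.warpPerspective(im,H,(96,96));b=cv2.warpPerspective(ref,H0,(96,96))
        c=cv2.matchTemplate(a,b,cv2.TM_CCOEFF_NORMED)[0,0]
        if best is None or c>best[1]: best=(dz,c)
    return best
E
python3 - <<'E'
from h import *
d=shot('top','top1.png'); s=shot('scene','scene1.png')
a=d['img'][130:260,230:430,::-1]; b=s['img'][90:290,235:435,::-1]
cv2.imwrite('pics/v1.png',np.hstack([cv2.resize(a,(400,260),interpolation=3),cv2.resize(b,(400,400),interpolation=3)[:260]]))
print(manip.get_state()['position'])
E
```

```text
[0.43273232 0.14097222 0.10656126]
```

View pics/v1.png

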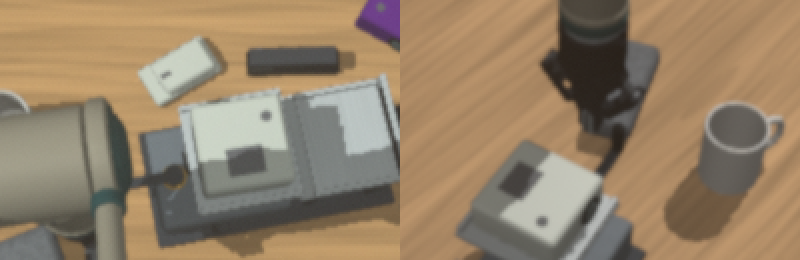

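The fingers are on the −x side of the post, which is hidden in the top view but visible in the scene view. The gripper throws a shadow across part of the projector top. The button at scene pixel (306,201) is unshadowed, so I'll track it between frames.

```bash
rm track.py; cat > tr.py <<'E'
# optical-flow tracking of the projector button and two top corners (scene view); drop along vertical lines
from h import *
import os,pickle
def main():
    d=shot('scene'); im=cv2.cvtColor(d['img'],cv2.COLOR_RGB2GRAY)
    if not os.path.exists('tr.pkl'):
        p=np.array([[306,200.6],[336.5,180],[311.5,213.3],[272,192.2]],'f4')
        XY=[plane(d,u,.2165) for u in p]
        pickle.dump((im,p,XY),open('tr.pkl','wb')); print('init'); 
    else:
        im0,p,XY=pickle.load(open('tr.pkl','rb'))
        q,st,e=cv2.calcOpticalFlowPyrLK(im0,im,p.reshape(-1,1,2),None,winSize=(13,13),maxLevel=1)
        q=q[:,0]; pickle.dump((im,q,XY),open('tr.pkl','wb'))
        out=[]
        for u,X in zip(q,XY):
            c,v=ray(d,u); A=np.c_[v,[0,0,-1]]   # c+v*s = X+z*t
            s=np.linalg.lstsq(A,X-c,rcond=None)[0]; r=A@s-(X-c)
            out.append(( -(s[1])*-1*1000, np.linalg.norm(r)*1000))
        print('drop mm / resid',np.round(out,1).tolist(), 'median',round(float(np.median([o[0] for o in out])),1))
    st=manip.get_state(); print(round(st['clock'],2),st['position'].round(4),st['contact_force'].round(1))
main()
E
python3 tr.py; python3 tr.py
```

```text
init
5.45 [0.4327 0.1412 0.1068] [ 0.5 -0.3 -0.5]
drop mm / resid [[0.0, 0.0], [0.0, 0.0], [0.0, 0.0], [0.0, 0.0]] median 0.0
5.5 [0.4326 0.1414 0.1069] [-0.3 -0.2 -0.4]
```

Emit:
step_arm:
  increments:
    - {"grip": 0,"delta_pos": [0.005,0.001,0],"twist": 0}
    - {"grip": 0,"delta_pos": [0.004,0.001,0],"twist": 0}
    - {"grip": 0,"delta_pos": [0.003,0,0],"twist": 0}
    - {"grip": 0,"delta_pos": [0,0,0],"twist": 0}

```text
clock: 5.83
position: [0.4443, 0.1438, 0.1058]
ee_rot: [0.547, 0.449, 0.546, -0.448]
contact_force: [1.1, -0.5, -0.7]
width: -0.0
```

Emit:
step_arm:
  increments:
    - {"grip": 0,"delta_pos": [0.002,0,0],"twist": 0}
    - {"grip": 0,"delta_pos": [0,0,0],"twist": 0}

```text
clock: 6.0
position: [0.4453, 0.1437, 0.1053]
ee_rot: [0.547, 0.449, 0.546, -0.449]
contact_force: [-0.2, 0.6, -0.3]
width: -0.0001
```

Emit:
step_arm:
  increments:
    - {"grip": 0,"delta_pos": [0.002,0,0],"twist": 0}
    - {"grip": 0,"delta_pos": [0,0,0],"twist": 0}

```text
clock: 6.17
position: [0.447, 0.1436, 0.1052]
ee_rot: [0.546, 0.449, 0.547, -0.449]
contact_force: [0.1, -0.5, 0.2]
width: -0.0002
```

Emit:
step_arm:
  increments:
    - {"grip": 0,"delta_pos": [0.002,0,0],"twist": 0}
    - {"grip": 0,"delta_pos": [0,0,0],"twist": 0}

```text
clock: 6.33
position: [0.4472, 0.1436, 0.1051]
ee_rot: [0.545, 0.448, 0.547, -0.45]
contact_force: [-4.3, 0.2, 3.1]
width: -0.0
```

Emit:
step_arm:
  increments:
    - {"grip": 0,"delta_pos": [0.002,0,0],"twist": 0}
    - {"grip": 0,"delta_pos": [0,0,0],"twist": 0}

```text
clock: 6.5
position: [0.449, 0.1439, 0.105]
ee_rot: [0.545, 0.448, 0.548, -0.45]
contact_force: [-5.8, 1.8, 2.8]
width: 0.0004
```

Emit:
step_arm:
  increments:
    - {"grip": 0,"delta_pos": [0.001,0.0002,0],"twist": 0}
    - {"grip": 0,"delta_pos": [0.001,0.0002,0],"twist": 0}
    - {"grip": 0,"delta_pos": [0.001,0.0002,0],"twist": 0}
    - {"grip": 0,"delta_pos": [0.001,0.0002,0],"twist": 0}
    - {"grip": 0,"delta_pos": [0.001,0.0002,0],"twist": 0}
    - {"grip": 0,"delta_pos": [0.001,0.0002,0],"twist": 0}
    - {"grip": 0,"delta_pos": [0.001,0.0002,0],"twist": 0}
    - {"grip": 0,"delta_pos": [0.001,0.0002,0],"twist": 0}
    - {"grip": 0,"delta_pos": [0.001,0.0002,0],"twist": 0}
    - {"grip": 0,"delta_pos": [0.001,0.0002,0],"twist": 0}

```text
clock: 7.33
position: [0.4577, 0.1457, 0.1049]
ee_rot: [0.545, 0.447, 0.548, -0.45]
contact_force: [-7.8, 0.8, 4.6]
width: 0.0001
```

```bash
python3 tr.py
```

```text
drop mm / resid [[1.4, 0.8], [-2.9, 2.0], [-0.1, 0.0], [-0.1, 0.1]] median -0.1
7.38 [0.4579 0.1458 0.1049] [-7.3  0.8  4.1]
```

Emit:
step_arm:
  increments:
    - {"grip": 0,"delta_pos": [0.001,0.0002,0],"twist": 0}
    - {"grip": 0,"delta_pos": [0.001,0.0002,0],"twist": 0}
    - {"grip": 0,"delta_pos": [0.001,0.0002,0],"twist": 0}
    - {"grip": 0,"delta_pos": [0.001,0.0002,0],"twist": 0}
    - {"grip": 0,"delta_pos": [0.001,0.0002,0],"twist": 0}
    - {"grip": 0,"delta_pos": [0,0,0],"twist": 0}
    - {"grip": 0,"delta_pos": [0,0,0],"twist": 0}

```text
clock: 7.97
position: [0.4622, 0.1464, 0.1049]
ee_rot: [0.545, 0.447, 0.548, -0.451]
contact_force: [-7.4, -0.2, 5.4]
width: 0.0001
```

```bash
python3 tr.py
```

```text
drop mm / resid [[-1.7, 1.3], [-5.3, 2.7], [-0.1, 0.0], [-0.3, 0.1]] median -1.0
8.02 [0.4621 0.1464 0.1049] [-7.8  0.9  5.8]
```

```bash
rm tr.pkl; python3 - <<'E'
s=open('tr.py').read()
s=s.replace("[[306,200.6],[336.5,180],[311.5,213.3],[272,192.2]]","[[265,206],[312,230],[311.5,213.3],[272,192.2]]").replace("for u in p]","for u in p]\n        XY=[plane(d,u,z) for u,z in zip(p,(.176,.176,.2165,.2165))]")
open('tr.py','w').write(s)
E
python3 tr.py
```

```text
init
8.07 [0.4621 0.1464 0.1049] [-8.   0.1  6.8]
```

Emit:
step_arm:
  increments:
    - {"grip": 0,"delta_pos": [0.001,0.0002,0],"twist": 0}
    - {"grip": 0,"delta_pos": [0,0,0],"twist": 0}
    - {"grip": 0,"delta_pos": [0.001,0.0002,0],"twist": 0}
    - {"grip": 0,"delta_pos": [0,0,0],"twist": 0}
    - {"grip": 0,"delta_pos": [0,0,0],"twist": 0}
    - {"grip": 0,"delta_pos": [0,0,0],"twist": 0}

```text
clock: 8.57
position: [0.4639, 0.1466, 0.1049]
ee_rot: [0.545, 0.447, 0.548, -0.451]
contact_force: [-8.7, -0.2, 6.1]
width: -0.0001
```

```bash
python3 tr.py
```

```text
drop mm / resid [[0.0, 0.1], [0.0, 0.0], [-0.0, 0.0], [-0.5, 0.2]] median 0.0
8.62 [0.4639 0.1466 0.1049] [-8.9 -1.5  5.4]
```

Emit:
step_arm:
  increments:
    - {"grip": 0,"delta_pos": [0.001,0.0002,0],"twist": 0}
    - {"grip": 0,"delta_pos": [0,0,0],"twist": 0}
    - {"grip": 0,"delta_pos": [0.001,0.0002,0],"twist": 0}
    - {"grip": 0,"delta_pos": [0,0,0],"twist": 0}
    - {"grip": 0,"delta_pos": [0,0,0],"twist": 0}
    - {"grip": 0,"delta_pos": [0,0,0],"twist": 0}

```text
clock: 9.12
position: [0.4657, 0.1468, 0.1049]
ee_rot: [0.545, 0.446, 0.549, -0.451]
contact_force: [-9.3, -1.0, 6.9]
width: 0.0
```

```bash
python3 tr.py
```

```text
drop mm / resid [[-2.0, 0.9], [-0.0, 0.0], [0.1, 0.1], [-4.3, 1.3]] median -1.0
9.17 [0.4657 0.1468 0.1049] [-8.7 -1.2  5.9]
```

Emit:
step_arm:
  increments:
    - {"grip": 0,"delta_pos": [0.001,0.0002,0],"twist": 0}
    - {"grip": 0,"delta_pos": [0,0,0],"twist": 0}
    - {"grip": 0,"delta_pos": [0.001,0.0002,0],"twist": 0}
    - {"grip": 0,"delta_pos": [0,0,0],"twist": 0}
    - {"grip": 0,"delta_pos": [0,0,0],"twist": 0}
    - {"grip": 0,"delta_pos": [0,0,0],"twist": 0}

```text
clock: 9.67
position: [0.4675, 0.147, 0.1049]
ee_rot: [0.545, 0.446, 0.549, -0.451]
contact_force: [-9.5, -1.3, 7.9]
width: -0.0001
```

```bash
python3 tr.py
```

```text
drop mm / resid [[-3.6, 1.8], [-0.1, 0.0], [0.1, 0.1], [-6.3, 1.9]] median -1.8
9.72 [0.4675 0.147  0.1049] [-8.7 -0.7  5.8]
```

Emit:
step_arm:
  increments:
    - {"grip": 0,"delta_pos": [0.001,0.0002,0],"twist": 0}
    - {"grip": 0,"delta_pos": [0,0,0],"twist": 0}
    - {"grip": 0,"delta_pos": [0.001,0.0002,0],"twist": 0}
    - {"grip": 0,"delta_pos": [0,0,0],"twist": 0}
    - {"grip": 0,"delta_pos": [0,0,0],"twist": 0}
    - {"grip": 0,"delta_pos": [0,0,0],"twist": 0}

```text
clock: 10.22
position: [0.4693, 0.1471, 0.1049]
ee_rot: [0.545, 0.446, 0.549, -0.451]
contact_force: [-9.6, -1.7, 7.4]
width: 0.0
```

```bash
python3 tr.py
```

```text
drop mm / resid [[-5.6, 2.8], [0.1, 0.1], [0.1, 0.1], [-7.0, 2.0]] median -2.8
10.27 [0.4693 0.1471 0.1049] [-10.6  -2.9   7.3]
```

Emit:
step_arm:
  increments:
    - {"grip": 0,"delta_pos": [0.001,0.0002,0],"twist": 0}
    - {"grip": 0,"delta_pos": [0,0,0],"twist": 0}
    - {"grip": 0,"delta_pos": [0.001,0.0002,0],"twist": 0}
    - {"grip": 0,"delta_pos": [0,0,0],"twist": 0}
    - {"grip": 0,"delta_pos": [0,0,0],"twist": 0}
    - {"grip": 0,"delta_pos": [0,0,0],"twist": 0}

```text
clock: 10.77
position: [0.471, 0.1472, 0.1049]
ee_rot: [0.545, 0.446, 0.549, -0.452]
contact_force: [-10.4, -3.5, 8.4]
width: -0.0002
```

```bash
python3 tr.py
```

```text
drop mm / resid [[-7.2, 3.5], [-0.7, 0.4], [-0.8, 0.0], [-7.9, 2.0]] median -4.0
10.82 [0.471  0.1472 0.1049] [-10.8  -3.9   6.9]
```

Emit:
step_arm:
  increments:
    - {"grip": 0,"delta_pos": [0,0,0],"twist": 0}
    - {"grip": 0,"delta_pos": [0,0,0],"twist": 0}
    - {"grip": 0,"delta_pos": [0,0,0],"twist": 0}
    - {"grip": 0,"delta_pos": [0,0,0],"twist": 0}

```text
clock: 11.15
position: [0.471, 0.1472, 0.1049]
ee_rot: [0.545, 0.446, 0.549, -0.452]
contact_force: [-10.1, -2.9, 7.5]
width: -0.0004
```

```bash
python3 tr.py
```

```text
drop mm / resid [[-9.1, 3.9], [-1.6, 0.4], [-1.5, 0.2], [-8.8, 2.1]] median -5.2
11.2 [0.471  0.1472 0.1049] [-11.1  -2.9   7.3]
```

Emit:
step_arm:
  increments:
    - {"grip": 0,"delta_pos": [0.0005,0.0001,0],"twist": 0}
    - {"grip": 0,"delta_pos": [0.0005,0.0001,0],"twist": 0}
    - {"grip": 0,"delta_pos": [0,0,0],"twist": 0}
    - {"grip": 0,"delta_pos": [0,0,0],"twist": 0}
    - {"grip": 0,"delta_pos": [0,0,0],"twist": 0}
    - {"grip": 0,"delta_pos": [0,0,0],"twist": 0}
    - {"grip": 0,"delta_pos": [0,0,0],"twist": 0}

```text
clock: 11.78
position: [0.4719, 0.1473, 0.1049]
ee_rot: [0.545, 0.445, 0.549, -0.452]
contact_force: [-11.2, -2.2, 8.2]
width: -0.0
```

```bash
python3 tr.py
```

```text
drop mm / resid [[-13.5, 3.6], [-5.3, 0.7], [-6.6, 0.1], [-13.6, 2.1]] median -10.0
11.83 [0.4719 0.1473 0.1049] [-10.6  -3.9   8.3]
```

Emit:
step_arm:
  increments:
    - {"grip": 0,"delta_pos": [0,0,0],"twist": 0}
    - {"grip": 0,"delta_pos": [0,0,0],"twist": 0}
    - {"grip": 0,"delta_pos": [0,0,0],"twist": 0}
    - {"grip": 0,"delta_pos": [0,0,0],"twist": 0}
    - {"grip": 0,"delta_pos": [0,0,0],"twist": 0}
    - {"grip": 0,"delta_pos": [0,0,0],"twist": 0}
    - {"grip": 0,"delta_pos": [0,0,0],"twist": 0}
    - {"grip": 0,"delta_pos": [0,0,0],"twist": 0}
    - {"grip": 0,"delta_pos": [0,0,0],"twist": 0}
    - {"grip": 0,"delta_pos": [0,0,0],"twist": 0}

```text
clock: 12.67
position: [0.4719, 0.1473, 0.1049]
ee_rot: [0.545, 0.445, 0.549, -0.452]
contact_force: [-10.4, -4.2, 8.5]
width: 0.0
```

```bash
python3 tr.py
```

```text
drop mm / resid [[-21.3, 4.4], [-12.1, 1.2], [-13.7, 0.0], [-21.0, 2.0]] median -17.3
12.72 [0.4719 0.1473 0.1049] [-10.5  -3.2   8.8]
```

Emit:
step_arm:
  increments:
    - {"grip": 0,"delta_pos": [0,0,0],"twist": 0}
    - {"grip": 0,"delta_pos": [0,0,0],"twist": 0}
    - {"grip": 0,"delta_pos": [0,0,0],"twist": 0}
    - {"grip": 0,"delta_pos": [0,0,0],"twist": 0}
    - {"grip": 0,"delta_pos": [0,0,0],"twist": 0}
    - {"grip": 0,"delta_pos": [0,0,0],"twist": 0}
    - {"grip": 0,"delta_pos": [0,0,0],"twist": 0}
    - {"grip": 0,"delta_pos": [0,0,0],"twist": 0}
    - {"grip": 0,"delta_pos": [0,0,0],"twist": 0}
    - {"grip": 0,"delta_pos": [0,0,0],"twist": 0}

```text
clock: 13.55
position: [0.4719, 0.1473, 0.1049]
ee_rot: [0.545, 0.445, 0.549, -0.452]
contact_force: [-10.9, -3.3, 7.7]
width: 0.0001
```

```bash
python3 tr.py
```

```text
drop mm / resid [[-28.4, 3.7], [-18.7, 1.0], [-20.2, 0.2], [-27.9, 1.6]] median -24.1
13.6 [0.4718 0.1472 0.1049] [-10.3  -4.7   8.1]
```

Emit:
step_arm:
  increments:
    - {"grip": 0,"delta_pos": [0,0,0],"twist": 0}
    - {"grip": 0,"delta_pos": [0,0,0],"twist": 0}
    - {"grip": 0,"delta_pos": [0,0,0],"twist": 0}
    - {"grip": 0,"delta_pos": [0,0,0],"twist": 0}
    - {"grip": 0,"delta_pos": [0,0,0],"twist": 0}
    - {"grip": 0,"delta_pos": [0,0,0],"twist": 0}
    - {"grip": 0,"delta_pos": [0,0,0],"twist": 0}
    - {"grip": 0,"delta_pos": [0,0,0],"twist": 0}

```text
clock: 14.27
position: [0.4719, 0.1473, 0.1049]
ee_rot: [0.545, 0.445, 0.549, -0.452]
contact_force: [-10.8, -3.9, 8.1]
width: -0.0002
```

```bash
python3 tr.py
```

```text
drop mm / resid [[-33.9, 3.6], [-24.7, 0.7], [-25.6, 0.3], [-32.9, 1.9]] median -29.2
14.32 [0.4719 0.1473 0.1049] [-10.7  -4.    9.2]
```

```bash
python3 - <<'E'
from h import *
s=shot('scene','scene2.png');d=shot('top','top2.png')
b=s['img'][165:265,215:355,::-1]; cv2.imwrite('pics/v2.png',cv2.resize(b,None,fx=5,fy=5,interpolation=3))
E
```

```text
(no output)
```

View pics/v2.png

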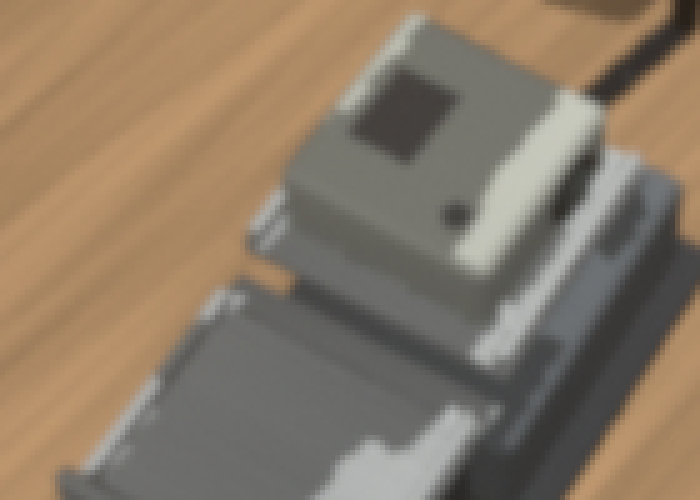

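The button is now at scene pixel (306.2,207.6). The tray's front edge is still clearly above the shelf lip. I'll check the remaining drop with ray and vertical-line geometry.

```bash
python3 - <<'E'
from h import *
s=shot('scene')
def dz(u0,u1,z0):
    X=plane(s,u0,z0); c,v=ray(s,u1); A=np.c_[v,[0,0,-1]]; k=np.linalg.lstsq(A,X-c,rcond=None)[0]
    return round(k[1]*1000,1), round(np.linalg.norm(A@k-(X-c))*1000,1)
g0=cv2.imread('pics/scene0.png',0);g1=cv2.imread('pics/scene2.png',0)
# button centroid (darkness-weighted) in both frames
def cen(g,u,r=4):
    for _ in range(5):
        p=cv2.getRectSubPix(g,(2*r+1,2*r+1),(float(u[0]),float(u[1]))).astype(float)
        y,x=np.mgrid[-r:r+1,-r:r+1]; w=np.clip(np.median(p)-12-p,0,None); w*=(x*x+y*y<=r*r)
        u=(u[0]+(w*x).sum()/w.sum(),u[1]+(w*y).sum()/w.sum())
    return u
a,b=cen(g0,(306,200.6)),cen(g1,(306.2,207.6),3); print(a,b,dz(a,b,.22))
# LCD dark rectangle centroid
def lcd(g,u):
    _,m=cv2.threshold(cv2.getRectSubPix(g,(31,31),u),0,255,cv2.THRESH_BINARY_INV); 
    p=cv2.resize(cv2.getRectSubPix(g,(31,31),u),None,fx=4,fy=4,interpolation=3)
    m=(p<96).astype('u1'); n,l,st,ce=cv2.connectedComponentsWithStats(m); k=l[60:64,60:64].max(); 
    return (u[0]-15.5+(ce[k][0]+.5)/4,u[1]-15.5+(ce[k][1]+.5)/4),st[k]
a,sa=lcd(g0,(295.,180.)); b,sb=lcd(g1,(296.,188.)); print(a,sa,b,sb,dz(a,b,.22))
E
```

```text
(np.float64(305.5661409849418), np.float64(200.34278741773483)) (np.float64(305.78983989866344), np.float64(207.65590569561158)) (np.float64(-26.4), np.float64(0.2))
(np.float64(295.0), np.float64(180.0)) [    0     0   124   124 15376] (np.float64(295.51476793248946), np.float64(187.60759493670886)) [  16   24   88   76 3792] (np.float64(-26.6), np.float64(0.1))
```

Emit:
step_arm:
  increments:
    - {"grip": 0,"delta_pos": [0,0,0],"twist": 0}
    - {"grip": 0,"delta_pos": [0,0,0],"twist": 0}
    - {"grip": 0,"delta_pos": [0,0,0],"twist": 0}
    - {"grip": 0,"delta_pos": [0,0,0],"twist": 0}
    - {"grip": 0,"delta_pos": [0,0,0],"twist": 0}
    - {"grip": 0,"delta_pos": [0,0,0],"twist": 0}
    - {"grip": 0,"delta_pos": [0,0,0],"twist": 0}
    - {"grip": 0,"delta_pos": [0,0,0],"twist": 0}
    - {"grip": 0,"delta_pos": [0,0,0],"twist": 0}
    - {"grip": 0,"delta_pos": [0,0,0],"twist": 0}

```text
clock: 15.3
position: [0.4719, 0.1473, 0.1049]
ee_rot: [0.545, 0.445, 0.549, -0.452]
contact_force: [-10.5, -3.8, 8.2]
width: -0.0004
```

```bash
cat > bt.py <<'E'
# drop from button centroid (scene)
from h import *
import sys
def dz(s,u0,u1,z0):
    X=plane(s,u0,z0); c,v=ray(s,u1); A=np.c_[v,[0,0,-1]]; k=np.linalg.lstsq(A,X-c,rcond=None)[0]
    return round(k[1]*1000,1), round(np.linalg.norm(A@k-(X-c))*1000,1)
def cen(g,u,r=3):
    for _ in range(6):
        p=cv2.getRectSubPix(g,(2*r+1,2*r+1),(float(u[0]),float(u[1]))).astype(float)
        y,x=np.mgrid[-r:r+1,-r:r+1]; w=np.clip(np.median(p)-12-p,0,None)*(x*x+y*y<=r*r)
        u=(u[0]+(w*x).sum()/w.sum(),u[1]+(w*y).sum()/w.sum())
    return u
s=shot('scene',sys.argv[1]); t=manip.get_state()['clock']
g=cv2.cvtColor(s['img'],cv2.COLOR_RGB2GRAY); b=cen(g,(306,float(sys.argv[2])))
print(t,b,dz(s,(305.57,200.34),b,.22))
E
python3 bt.py scene3.png 210; python3 tr.py
```

```text
15.35 (np.float64(305.7695496034715), np.float64(209.4814024390244)) (np.float64(-33.2), np.float64(0.4))
drop mm / resid [[-42.0, 3.1], [-32.0, 1.1], [-33.5, 0.1], [-40.1, 2.0]] median -36.8
15.4 [0.4719 0.1472 0.1049] [-10.5  -2.8   7.7]
```

Emit:
step_arm:
  increments:
    - {"grip": 0,"delta_pos": [0,0,0],"twist": 0}
    - {"grip": 0,"delta_pos": [0,0,0],"twist": 0}
    - {"grip": 0,"delta_pos": [0,0,0],"twist": 0}
    - {"grip": 0,"delta_pos": [0,0,0],"twist": 0}
    - {"grip": 0,"delta_pos": [0,0,0],"twist": 0}

```text
clock: 15.82
position: [0.4719, 0.1472, 0.1049]
ee_rot: [0.545, 0.445, 0.549, -0.452]
contact_force: [-11.4, -4.2, 7.8]
width: -0.0002
```

```bash
python3 bt.py scene4.png 210.5; python3 tr.py; python3 - <<'E'
import cv2,numpy as np
b=cv2.imread('pics/scene4.png')[165:265,215:355]; cv2.imwrite('pics/v4.png',cv2.resize(b,None,fx=5,fy=5,interpolation=3))
E
```

```text
15.8667 (np.float64(305.6242322840067), np.float64(210.42543600645735)) (np.float64(-36.7), np.float64(0.8))
drop mm / resid [[-44.2, 3.9], [-34.1, 2.0], [-37.3, 0.0], [-44.0, 1.9]] median -40.6
15.92 [0.4719 0.1473 0.1049] [-9.5 -3.7  7.6]
```

View pics/v4.png

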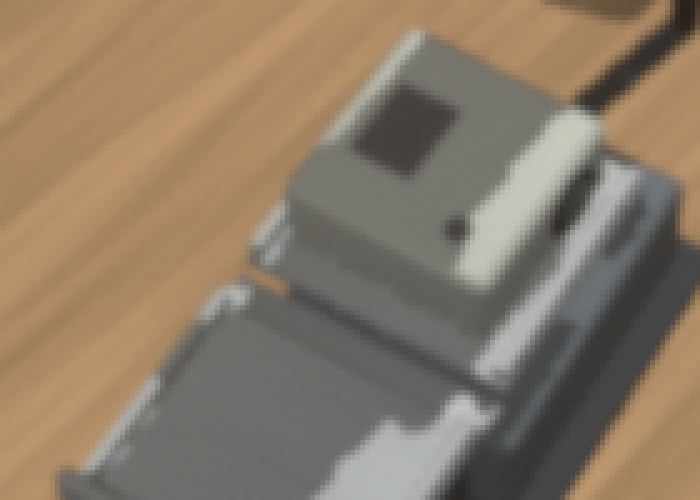

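Emit:
step_arm:
  increments:
    - {"grip": 0,"delta_pos": [0,0,0],"twist": 0}
    - {"grip": 0,"delta_pos": [0,0,0],"twist": 0}
    - {"grip": 0,"delta_pos": [0,0,0],"twist": 0}
    - {"grip": 0,"delta_pos": [0,0,0],"twist": 0}
    - {"grip": 0,"delta_pos": [-0.025,-0.005,0],"twist": 0}
    - {"grip": 0,"delta_pos": [-0.025,-0.005,0],"twist": 0}
    - {"grip": 0,"delta_pos": [0,0,0],"twist": 0}
    - {"grip": 0,"delta_pos": [0,0,0],"twist": 0}
    - {"grip": 0,"delta_pos": [0,0,0],"twist": 0}

```text
clock: 16.67
position: [0.4286, 0.139, 0.1058]
ee_rot: [0.547, 0.45, 0.546, -0.448]
contact_force: [0.8, 0.4, -0.4]
width: 0.0003
```

```bash
python3 bt.py scene5.png 211.5; python3 tr.py; python3 bt.py scene6.png 211.5
```

```text
16.7167 (np.float64(306.0999726402189), np.float64(211.61835841313268)) (np.float64(-41.3), np.float64(0.1))
drop mm / resid [[-29.0, 5.7], [-34.5, 2.7], [-41.1, 0.3], [-45.8, 4.6]] median -37.8
16.77 [0.4288 0.139  0.1057] [ 0.1 -0.4  0.4]
16.8167 (np.float64(306.0941721379016), np.float64(211.63145326959582)) (np.float64(-41.3), np.float64(0.1))
```

Emit:
step_arm:
  increments:
    - {"grip": 0,"delta_pos": [0,0,0.03],"twist": 0}
    - {"grip": 0.5,"delta_pos": [0,0,0.035],"twist": 0}
    - {"grip": 0.5,"delta_pos": [0,0,0.035],"twist": 0}
    - {"grip": 0.5,"delta_pos": [0.02,-0.028,0],"twist": 0}
    - {"grip": 0.5,"delta_pos": [0.02,-0.028,0],"twist": 0}
    - {"grip": 0.5,"delta_pos": [0.019,-0.028,0],"twist": 0}
    - {"grip": 0.5,"delta_pos": [0,0,0],"twist": 0}
    - {"grip": 0.5,"delta_pos": [0,0,-0.02],"twist": 0}
    - {"grip": 0.5,"delta_pos": [0,0,0],"twist": 0}
    - {"grip": 0.5,"delta_pos": [0,0,0],"twist": 0}

```text
clock: 17.65
position: [0.4853, 0.0549, 0.1844]
ee_rot: [0.546, 0.448, 0.547, -0.449]
contact_force: [0.8, 0.9, -0.4]
width: 0.0432
```

```bash
python3 - <<'E'
from h import *
s=shot('scene','scene7.png');d=shot('top','top7.png')
a=d['img'][150:260,250:450,::-1]; b=s['img'][120:270,215:375,::-1]
cv2.imwrite('pics/v7.png',np.hstack([cv2.resize(a,(400,220),interpolation=3),cv2.resize(b,(400,375),interpolation=3)[100:320]]))
st=manip.get_state();print(st['position'],st['width'],st['contact_force'])
E
```

```text
[0.48620572 0.05515249 0.1856908 ] 0.042680466613720866 [ 0.45413497 -0.59780529  0.32460837]
```

View pics/v7.png

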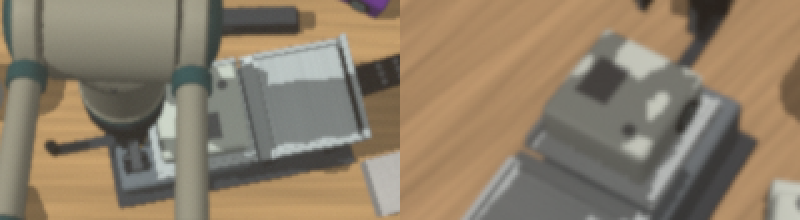

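Emit:
step_arm:
  increments:
    - {"grip": 0.5,"delta_pos": [0,0,-0.02],"twist": 0}
    - {"grip": 0.5,"delta_pos": [0,0,-0.018],"twist": 0}
    - {"grip": 0.5,"delta_pos": [0,0,0],"twist": 0}
    - {"grip": 0.5,"delta_pos": [0.001,-0.005,0],"twist": 0}
    - {"grip": 0.5,"delta_pos": [0.001,-0.005,0],"twist": 0}
    - {"grip": 0.5,"delta_pos": [0,-0.002,0],"twist": 0}
    - {"grip": 0.5,"delta_pos": [0,-0.002,0],"twist": 0}
    - {"grip": 0.5,"delta_pos": [0.001,-0.002,0],"twist": 0}

```text
clock: 18.42
position: [0.4893, 0.0384, 0.1482]
ee_rot: [0.547, 0.449, 0.546, -0.448]
contact_force: [-0.3, 0.1, -0.4]
width: 0.0428
```

Emit:
step_arm:
  increments:
    - {"grip": 0.5,"delta_pos": [0.0005,-0.002,0],"twist": 0}
    - {"grip": 0.5,"delta_pos": [0.0005,-0.002,0],"twist": 0}
    - {"grip": 0.5,"delta_pos": [0.0005,-0.002,0],"twist": 0}

```text
clock: 18.67
position: [0.4899, 0.0342, 0.1476]
ee_rot: [0.545, 0.45, 0.547, -0.448]
contact_force: [-1.8, 6.2, 3.3]
width: 0.0429
```

Emit:
step_arm:
  increments:
    - {"grip": 0.5,"delta_pos": [0.0005,-0.002,0],"twist": 0}
    - {"grip": 0.5,"delta_pos": [0.0005,-0.002,0],"twist": 0}
    - {"grip": 0.5,"delta_pos": [0.0005,-0.002,0],"twist": 0}

```text
clock: 18.92
position: [0.4907, 0.029, 0.1475]
ee_rot: [0.545, 0.45, 0.548, -0.448]
contact_force: [-2.4, 7.0, 4.0]
width: 0.0427
```

Emit:
step_arm:
  increments:
    - {"grip": 0.5,"delta_pos": [0.0006,-0.003,0],"twist": 0}
    - {"grip": 0.5,"delta_pos": [0.0006,-0.003,0],"twist": 0}
    - {"grip": 0.5,"delta_pos": [0.0006,-0.003,0],"twist": 0}
    - {"grip": 0.5,"delta_pos": [0.0006,-0.003,0],"twist": 0}
    - {"grip": 0.5,"delta_pos": [0.0006,-0.003,0],"twist": 0}
    - {"grip": 0.5,"delta_pos": [0.0006,-0.003,0],"twist": 0}

```text
clock: 19.42
position: [0.495, 0.0108, 0.1475]
ee_rot: [0.545, 0.45, 0.548, -0.448]
contact_force: [-0.4, 5.2, 3.3]
width: 0.043
```

Emit:
step_arm:
  increments:
    - {"grip": 0.5,"delta_pos": [0.0006,-0.003,0],"twist": 0}
    - {"grip": 0.5,"delta_pos": [0.0006,-0.003,0],"twist": 0}
    - {"grip": 0.5,"delta_pos": [0.0006,-0.003,0],"twist": 0}
    - {"grip": 0.5,"delta_pos": [0.0006,-0.003,0],"twist": 0}

```text
clock: 19.75
position: [0.4975, -0.0011, 0.1476]
ee_rot: [0.545, 0.45, 0.548, -0.448]
contact_force: [-1.1, 6.6, 3.0]
width: 0.0425
```

Emit:
step_arm:
  increments:
    - {"grip": 0.5,"delta_pos": [0.0006,-0.003,0],"twist": 0}
    - {"grip": 0.5,"delta_pos": [0.0006,-0.003,0],"twist": 0}
    - {"grip": 0.5,"delta_pos": [0.0006,-0.003,0],"twist": 0}
    - {"grip": 0.5,"delta_pos": [0.0006,-0.003,0],"twist": 0}

```text
clock: 20.08
position: [0.4998, -0.013, 0.1476]
ee_rot: [0.545, 0.45, 0.548, -0.448]
contact_force: [-0.1, 7.2, 2.9]
width: 0.0428
```

Emit:
step_arm:
  increments:
    - {"grip": 0.5,"delta_pos": [0.0006,-0.003,0],"twist": 0}
    - {"grip": 0.5,"delta_pos": [0.0006,-0.003,0],"twist": 0}
    - {"grip": 0.5,"delta_pos": [0.0006,-0.003,0],"twist": 0}
    - {"grip": 0.5,"delta_pos": [0.0006,-0.003,0],"twist": 0}
    - {"grip": 0.5,"delta_pos": [0.0006,-0.003,0],"twist": 0}
    - {"grip": 0.5,"delta_pos": [0.0006,-0.003,0],"twist": 0}

```text
clock: 20.58
position: [0.5033, -0.0309, 0.1476]
ee_rot: [0.545, 0.45, 0.548, -0.448]
contact_force: [-0.7, 7.3, 3.6]
width: 0.0428
```

Emit:
step_arm:
  increments:
    - {"grip": 0.5,"delta_pos": [0.0006,-0.003,0],"twist": 0}
    - {"grip": 0.5,"delta_pos": [0.0006,-0.003,0],"twist": 0}
    - {"grip": 0.5,"delta_pos": [0.0006,-0.003,0],"twist": 0}
    - {"grip": 0.5,"delta_pos": [0.0006,-0.003,0],"twist": 0}
    - {"grip": 0.5,"delta_pos": [0.0006,-0.003,0],"twist": 0}

```text
clock: 21.0
position: [0.5062, -0.0457, 0.1476]
ee_rot: [0.545, 0.45, 0.548, -0.448]
contact_force: [-1.1, 7.7, 4.9]
width: 0.043
```

Emit:
step_arm:
  increments:
    - {"grip": 0.5,"delta_pos": [0.0006,-0.003,0],"twist": 0}
    - {"grip": 0.5,"delta_pos": [0.0006,-0.003,0],"twist": 0}
    - {"grip": 0.5,"delta_pos": [0.0006,-0.003,0],"twist": 0}
    - {"grip": 0.5,"delta_pos": [0.0006,-0.003,0],"twist": 0}
    - {"grip": 0.5,"delta_pos": [0.0006,-0.003,0],"twist": 0}

```text
clock: 21.42
position: [0.5092, -0.0605, 0.1477]
ee_rot: [0.545, 0.45, 0.548, -0.448]
contact_force: [-1.1, 9.3, 4.9]
width: 0.0425
```

```bash
python3 - <<'E'
from h import *
s=shot('scene','scene8.png');d=shot('top','top8.png')
a=d['img'][150:260,290:450,::-1]; b=s['img'][165:305,205:365,::-1]
cv2.imwrite('pics/v8.png',np.hstack([cv2.resize(a,(400,275),interpolation=3),cv2.resize(b,(400,350),interpolation=3)[:275]]))
E
```

```text
(no output)
```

View pics/v8.png

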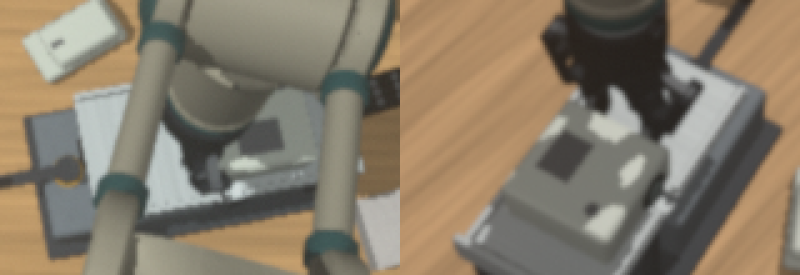

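The projector is mostly on the shelf, square, about 38 mm from the stop. The tray looks level. I'll continue and slow down near the stop.

Emit:
step_arm:
  increments:
    - {"grip": 0.5,"delta_pos": [0.0006,-0.003,0],"twist": 0}
    - {"grip": 0.5,"delta_pos": [0.0006,-0.003,0],"twist": 0}
    - {"grip": 0.5,"delta_pos": [0.0006,-0.003,0],"twist": 0}
    - {"grip": 0.5,"delta_pos": [0.0006,-0.003,0],"twist": 0}
    - {"grip": 0.5,"delta_pos": [0.0006,-0.003,0],"twist": 0}
    - {"grip": 0.5,"delta_pos": [0.0006,-0.003,0],"twist": 0}
    - {"grip": 0.5,"delta_pos": [0.0006,-0.003,0],"twist": 0}
    - {"grip": 0.5,"delta_pos": [0.0004,-0.002,0],"twist": 0}
    - {"grip": 0.5,"delta_pos": [0.0004,-0.002,0],"twist": 0}

```text
clock: 22.27
position: [0.5142, -0.0853, 0.1478]
ee_rot: [0.545, 0.45, 0.548, -0.448]
contact_force: [-1.9, 8.1, 6.5]
width: 0.0425
```

Emit:
step_arm:
  increments:
    - {"grip": 0.5,"delta_pos": [0.0004,-0.002,0],"twist": 0}
    - {"grip": 0.5,"delta_pos": [0.0004,-0.002,0],"twist": 0}

```text
clock: 22.43
position: [0.515, -0.0892, 0.1479]
ee_rot: [0.545, 0.45, 0.548, -0.448]
contact_force: [-2.4, 8.5, 6.0]
width: 0.0426
```

Emit:
step_arm:
  increments:
    - {"grip": 0.5,"delta_pos": [0.0002,-0.001,0],"twist": 0}
    - {"grip": 0.5,"delta_pos": [0.0002,-0.001,0],"twist": 0}

```text
clock: 22.6
position: [0.5154, -0.0912, 0.1478]
ee_rot: [0.545, 0.45, 0.548, -0.448]
contact_force: [-1.5, 9.3, 7.6]
width: 0.0424
```

Emit:
step_arm:
  increments:
    - {"grip": 0.5,"delta_pos": [0.0002,-0.001,0],"twist": 0}
    - {"grip": 0.5,"delta_pos": [0.0002,-0.001,0],"twist": 0}

```text
clock: 22.77
position: [0.5158, -0.0932, 0.1479]
ee_rot: [0.545, 0.45, 0.548, -0.448]
contact_force: [-0.5, 8.9, 6.9]
width: 0.0428
```

Emit:
step_arm:
  increments:
    - {"grip": 0.5,"delta_pos": [0.0002,-0.001,0],"twist": 0}
    - {"grip": 0.5,"delta_pos": [0,0,0],"twist": 0}

```text
clock: 22.93
position: [0.516, -0.0944, 0.1478]
ee_rot: [0.545, 0.45, 0.548, -0.448]
contact_force: [-1.7, 8.6, 5.9]
width: 0.0426
```

Emit:
step_arm:
  increments:
    - {"grip": 0.5,"delta_pos": [0.0002,-0.001,0],"twist": 0}
    - {"grip": 0.5,"delta_pos": [0,0,0],"twist": 0}

```text
clock: 23.1
position: [0.5162, -0.0953, 0.1478]
ee_rot: [0.545, 0.45, 0.548, -0.448]
contact_force: [-1.2, 8.1, 6.8]
width: 0.0427
```

Emit:
step_arm:
  increments:
    - {"grip": 0.5,"delta_pos": [0.0002,-0.001,0],"twist": 0}
    - {"grip": 0.5,"delta_pos": [0,0,0],"twist": 0}

```text
clock: 23.27
position: [0.5164, -0.0963, 0.1478]
ee_rot: [0.545, 0.45, 0.548, -0.448]
contact_force: [-0.7, 8.0, 6.3]
width: 0.0423
```

Emit:
step_arm:
  increments:
    - {"grip": 0.5,"delta_pos": [0.0002,-0.001,0],"twist": 0}
    - {"grip": 0.5,"delta_pos": [0,0,0],"twist": 0}

```text
clock: 23.43
position: [0.5165, -0.0973, 0.1478]
ee_rot: [0.545, 0.45, 0.548, -0.448]
contact_force: [-1.3, 7.9, 5.6]
width: 0.0428
```

Emit:
step_arm:
  increments:
    - {"grip": 0.5,"delta_pos": [0.0002,-0.001,0],"twist": 0}
    - {"grip": 0.5,"delta_pos": [0,0,0],"twist": 0}

```text
clock: 23.6
position: [0.5167, -0.098, 0.1478]
ee_rot: [0.545, 0.45, 0.548, -0.447]
contact_force: [-2.3, 9.3, 6.8]
width: 0.0429
```

Emit:
step_arm:
  increments:
    - {"grip": 0.5,"delta_pos": [0.0002,-0.001,0],"twist": 0}
    - {"grip": 0.5,"delta_pos": [0,0,0],"twist": 0}

```text
clock: 23.77
position: [0.5167, -0.098, 0.1478]
ee_rot: [0.544, 0.451, 0.549, -0.447]
contact_force: [-1.7, 11.6, 7.9]
width: 0.0426
```

Emit:
step_arm:
  increments:
    - {"grip": 0.5,"delta_pos": [0.0002,-0.001,0],"twist": 0}
    - {"grip": 0.5,"delta_pos": [0,0,0],"twist": 0}

```text
clock: 23.93
position: [0.5167, -0.098, 0.1479]
ee_rot: [0.543, 0.451, 0.549, -0.447]
contact_force: [-1.8, 14.8, 8.6]
width: 0.0426
```

Emit:
step_arm:
  increments:
    - {"grip": 0.5,"delta_pos": [-0.001,0.005,0],"twist": 0}
    - {"grip": 0.5,"delta_pos": [-0.003,0.015,0],"twist": 0}
    - {"grip": 0.5,"delta_pos": [-0.004,0.02,0.005],"twist": 0}
    - {"grip": 0.5,"delta_pos": [0,0,0.03],"twist": 0}
    - {"grip": 0.5,"delta_pos": [0,0,0.04],"twist": 0}
    - {"grip": 0.5,"delta_pos": [0,0,0.04],"twist": 0}
    - {"grip": 0.5,"delta_pos": [-0.01,0.035,0.01],"twist": 0}
    - {"grip": 0.5,"delta_pos": [-0.015,0.035,0],"twist": 0}
    - {"grip": 0.5,"delta_pos": [-0.015,0.035,0],"twist": 0}
    - {"grip": 0.5,"delta_pos": [-0.015,0.035,0],"twist": 0}

```text
clock: 24.77
position: [0.4545, 0.0775, 0.2727]
ee_rot: [0.547, 0.449, 0.546, -0.449]
contact_force: [0.3, 0.0, 0.1]
width: 0.0428
```

Emit:
step_arm:
  increments:
    - {"grip": 0.5,"delta_pos": [-0.02,0.035,0],"twist": 0}
    - {"grip": 0.5,"delta_pos": [-0.02,0.035,0],"twist": 0}
    - {"grip": 0.5,"delta_pos": [-0.02,0.035,0],"twist": 0}
    - {"grip": 0.5,"delta_pos": [-0.02,0.035,0],"twist": 0}
    - {"grip": 0.5,"delta_pos": [0,0,0],"twist": 0}
    - {"grip": 0.5,"delta_pos": [0,0,0],"twist": 0}

```text
clock: 25.27
position: [0.3739, 0.2181, 0.2724]
ee_rot: [0.548, 0.447, 0.547, -0.447]
contact_force: [0.7, -1.0, -0.3]
width: 0.0427
```

```bash
python3 - <<'E'
from h import *
s=shot('scene','scene9.png');d=shot('top','top9.png')
a=d['img'][150:260,255:455,::-1]; b=s['img'][150:310,215:375,::-1]
cv2.imwrite('pics/v9.png',np.hstack([cv2.resize(a,(400,220),interpolation=3),cv2.resize(b,(400,400),interpolation=3)[:]][0:1]+[cv2.resize(b,(400,400),interpolation=3)[90:310]]))
st=manip.get_state();print(st['clock'],st['position'],st['contact_force'])
E
```

```text
25.3667 [0.37540214 0.21627121 0.27231897] [ 0.58733809 -0.49785232  0.06834927]
```

View pics/v9.png

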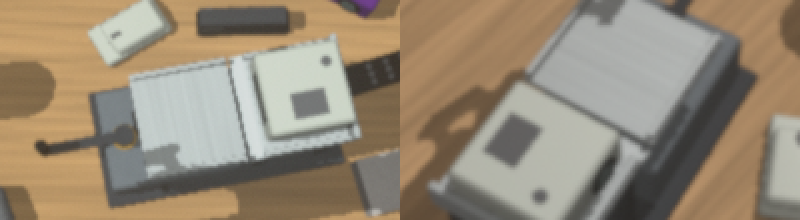

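The projector stands against the stop, the lever is shut and the tray runs flush into the shelf. I'll check the lateral centring and stop gap numerically.

```bash
python3 - <<'E'
import cv2,numpy as np
a=cv2.imread('pics/top9.png')[160:235,360:445]; b=cv2.imread('pics/scene9.png')[170:265,215:325]
cv2.imwrite('pics/v10.png',np.hstack([cv2.resize(a,(425,375),interpolation=3),cv2.resize(b,(375,324),interpolation=3).copy() if 0 else cv2.copyMakeBorder(cv2.resize(b,(374,323),interpolation=3),0,52,0,0,cv2.BORDER_CONSTANT)]))
E
```

```text
(no output)
```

View pics/v10.png

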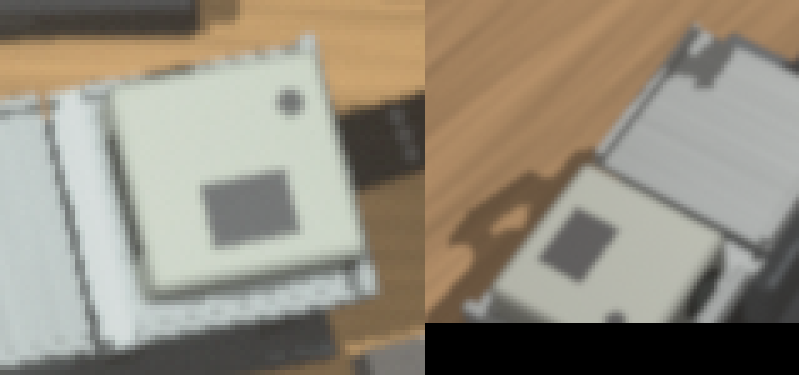

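```bash
python3 - <<'E'
from h import *
d=shot('top');f=lambda u,v,z:plane(d,(360+(u+.5)/5-.5,160+(v+.5)/5-.5),z)
c=np.mean([f(*p,.176) for p in((110,90),(322,52),(362,258),(152,293))],0)
a,b=f(372,295,.152),f(315,40,.152); m=(a+b)/2
y=.19;ex=np.array([np.cos(y),np.sin(y),0]);ey=np.array([-np.sin(y),np.cos(y),0])
print('proj',c,'stop mid',m,'len',np.linalg.norm(b-a),'dx',(c-m)@ex,'dy',(c-m)@ey)
o=np.array([.503,-.026,0]);print('in riser',(c-o)@ex,(c-o)@ey)
st=manip.get_state();print(st['clock'],st['contact_force'].round(1))
E
```

```text
proj [ 0.52810498 -0.15762419  0.176     ] stop mid [ 0.53699223 -0.213627    0.152     ] len 0.12455688158840858 dx 0.001849304116494551 dy 0.05667343719105197
in riser -0.000205205887987929 -0.13399681133405356
25.4167 [ 0.5  0.2 -1. ]
```

Position in the riser frame is x −0.2 mm, y −134.0 mm, which is home. I'm handing the job in.

```bash
python3 -c "
from rig import manip; print(manip.sign_off())"
```

```text
the job is handed in; nothing more can be done
None
```

The tray is down level with the shelf and the projector is home against the end stop. I signed the job off at about 25 s; no verdict was reported.

- **Shelf height:** I touched the shelf with closed fingertips (17 N at most) and read 130.4 mm, so the tray needed to drop 41.6 mm. That takes the tray's start height of 172 mm from the text. My camera reading of the projector top came out about 8 mm low, probably because of its rounded edges, so it did not confirm that figure.
- **Lowering the tray:** I pushed the lever post about 25 mm with no more than about 14 N. The tray sank at about 7–8 mm/s, and I let the lever spring shut. The drop measured 41.3 mm and held steady on repeat looks, so the tray is within about 1 mm of level. Four tracking points on the projector and tray disagreed with this because the gripper's shadow or the tray edge upset them. I relied on the button centroid and one projector corner, which agreed to about 0.5 mm.
- **Moving the projector:** I slid it across with two fingers at about 7–11 N. It stalled against the stop at 15 N sideways (about 17 N in all), where I had predicted it would.
- **Final checks:** In the riser frame the projector is at x −0.2 mm, y −134.0 mm, against a target of 0 and −134. Measured against the stop itself, it is 1.8 mm off the centre line. The last picture shows the lever back at rest and the tray flush with the shelf. The gripper is clear and reads no contact, and nothing I could see nearby had moved. I did not measure the other items' positions.

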